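Check a screen-door frame's gasket channel with a probe

ROBOT

A 6-joint arm with a two-finger parallel gripper is mounted at the origin on the work surface. World frame = base frame: x ahead of the robot, y to its left, z up, the work surface at z = 0. Lengths are in m, angles in rad, forces in N, time in s.
With the tool pointing down it reaches from about 0.35 to 0.975 m from the base axis. Payload 4.9 kg.
Tool frame: the origin (TCP) lies at the very end of the fingers, on their centre line; the grasp point (between the pads) lies 19 mm behind it; z points along the fingers, y is the line along which they close (so a half turn about z gives the same grasp; the last joint's range is limited). The gripper opens to 85 mm and grips with 20 to 120 N. Pads are 22 mm wide; open, the fingers measure 114 mm over their backs; the gripper's body (76 mm by 85 mm) begins 54 mm behind the grasp point. The pads swing forward as they close: fully open they stand 13 mm farther back than shut.
Start: joints at [1.121, 0.053, 1.613, -0, 1.476, -0.119], TCP at [0.203, 0.591, 0.231] pointing down, gripper open.
Joint ranges: [-3.01, 3.01], [-1.01, 2.22], [0.06, 2.58], [-1.02, 4.17], [0.09, 2.62], [-3.14, 3.14]. Speed limits (rad/s): [2.57, 2.57, 3.14, 3.14, 3.14, 3.14].

INTERFACE

Orientations are given as [roll, pitch, yaw] about the fixed x, y, z axes, in that order (R = Rz(yaw) Ry(pitch) Rx(roll)).
In Python, from rig import sense, capture, job_done, search_frame, spot_point gives the robot as it stands. The module is installed in compiled form; this text tells all that it offers.
- The arm moves only by the shell command python3 -m inch 'ROWS' [FORCE]. ROWS is text: rows parted by semicolons, each of 7 numbers parted by spaces: the shift along the tool's x, y, z in mm, then the turn, a rotation vector about the tool's x, y, z in degrees, then the finger opening in mm, from 0 to 85.4. A call has exactly 10 rows; each row is the pose to reach, as a shift and turn from the pose commanded when the call began, along the tool's axes at that moment; what a row does not reach only later rows make up. A row lasts 1/12 s, in which the tool goes at most 41.7 mm and 7.16 degrees, less where a joint would pass 70% of its speed; a pose out of reach is approached as far as the arm can. A call with a gripper value outside its range is refused whole. The fingers move at their own pace and stop on an object; FORCE is the grip in N (left out, the last holds). Time passes only in rows, so rows that repeat a pose let the fingers close, or fill a call up. It gives the time, the measured TCP pose, the force, the opening and the grip force at its end, in the units of the state.
- sense(): the state, without advancing time (a new reading comes with each control period).
- capture(name): name is "scene" or "top" or "wrist"; returns a dict with "img" (384x512x3 uint8, blue, green, red), "camera_matrix" (3x3 intrinsics, pixels), "dist" ([k1, k2, p1, p2, k3] as OpenCV has them; the pictures are not rectified), "extrinsics" (4x4, takes a point from world to camera coordinates); the wrist camera has in their place "mount" (4x4, takes a point from camera to tool coordinates, whose origin is the TCP and whose axes are the flange's). Camera axes: x right, y down, z forward; pixel columns grow to the right and rows downward; lengths in m; the calibration is good to about 2 mm. A picture is of the moment at which its call begins: read the wrist's pose just before it. There is no depth.
- job_done(): hands the job in; it is judged then, once.
Trained networks look in a picture, given as the dict that the camera call returned (one of the last four; its "shot" number tells which), for a name from the list of things; names that differ only in an ending like _2 or _b are one class to them, and where a whole thing is asked for, a point or a joint stands for the part that bears it (a point fixed in the world has none). Each returns a list of dicts, best first, with "score" (0 to 1); they miss things now and then, are a little off and sometimes report something else, mostly with a low value. They report only what shows in the picture. A call takes as long as a camera call. They do not tell look-alikes from the thing itself.
- search_frame(picture, thing): "xyz" ([x, y, z] in m, in the coordinates of the camera as it stood for that picture, good to about 4 mm: the middle of the surface that is visible of it).
- spot_point(picture, thing): "xyz" ([x, y, z] in m, in the coordinates of the camera as it stood for that picture, good to about 4 mm: a listed point, or the origin of a listed thing).
The state is a dict: "time": time; "qpos": joint angles; "joint_vel": joint speeds; "effort": joint torques, N m; "ee_pos": TCP position; "ee_rot": TCP orientation; "force": force on the tool from outside, world axes, zero at the start; "wrist_torque": the same for the moment, N m; "width": opening from 0.0 (shut) to 1.0 (fully open); "finger_force": force on a finger pad.
Only numpy, scipy, OpenCV 4.12 (cv2) and the standard library are available. Lean on these libraries where they do the work, as an engineer would, in place of code of your own. Each camera call takes 0.05 s, during which the arm holds its last target. There are 200 camera calls.

TASK

Take the probe out of its fork rest and guide its tip along the gasket channel of the aluminium frame corner, in one pass from the free end of the longer rail, round the corner, to the free end of the shorter rail. Keep the tip down inside the channel all the way (put it in and lift it out only at the ends), go slowly, no faster than about 5 cm a second, and do not force it against the metal. Then hang the probe back upright in the middle of its rest, collar on the wood, let go, and leave everything else where it was.

Things in the scene. Friction and masses are not known exactly. Their poses are not given: they have to be found in the camera images.
- frame: L-shaped aluminium corner of a screen-door frame, flat, fixed to the counter by tabs 12 mm high. Two rails 40 mm wide, 22 mm high; in the middle of their top a gasket channel 12 mm wide, 10 mm deep, dark floor, open at both free ends. Origin on the counter, mid bounding rectangle; channel corner at x=+55, y=-85 mm; from it the longer rail runs 190 mm to +y, the shorter 130 mm to -x
- ch0 (a point): point on the channel's centre line, 2 mm above the channel floor (8 mm below the rails' top), at the free end of the longer rail: 178 mm from the corner point, 12 mm inside the rail's end; axes as the frame's
- ch1 (a point): point on the channel's centre line, 2 mm above the channel floor (8 mm below the rails' top), a quarter along the longer rail: 130 mm from the corner point; axes as the frame's
- ch2 (a point): point on the channel's centre line, 2 mm above the channel floor (8 mm below the rails' top), half-way along the longer rail: 85 mm from it; axes as the frame's
- ch3 (a point): point on the channel's centre line, 2 mm above the channel floor (8 mm below the rails' top), near the corner on the longer rail: 40 mm from it; axes as the frame's
- ch4 (a point): point on the channel's centre line, 2 mm above the channel floor (8 mm below the rails' top), in the corner: the corner point itself; axes as the frame's
- ch5 (a point): point on the channel's centre line, 2 mm above the channel floor (8 mm below the rails' top), a third along the shorter rail: 40 mm from it; axes as the frame's
- ch6 (a point): point on the channel's centre line, 2 mm above the channel floor (8 mm below the rails' top), two thirds along the shorter rail: 80 mm from it; axes as the frame's
- ch7 (a point): point on the channel's centre line, 2 mm above the channel floor (8 mm below the rails' top), at the free end of the shorter rail: 118 mm from it, 12 mm inside the rail's end; axes as the frame's
- stylus: loose probe, 0.12 kg, point down. Origin at its tip, z up its axis. Point 5 mm in diameter to 14 mm up, then shank 8 mm in diameter to 66 mm, steel collar disc 40 mm in diameter from 66 to 72 mm, square black handle 22 x 22 mm (sides along x and y) from 72 to 152 mm, small button to 156 mm. It hangs in the rest by its collar, tip 6 mm above the counter
- stylus_tip (a point): the very tip of the probe (same as the origin of the probe); axes as the probe's
- rest: wooden fork rest, fixed block 70 x 70 mm, 72 mm high; origin under its middle. A slot 24 mm wide through its full height runs from the front (-x) face to 12 mm behind the middle; the probe's shank hangs in the slot, its collar on the top. It stands on either side of the frame, the paint tin on the other
- rest_mid (a point): middle of the rest's top, 72 mm above the counter, on the slot's centre line: the place of the probe's axis; axes as the rest's
- tin: steel paint tin, 76 mm diameter, 80 mm high; bystander, origin under its centre
- tape: grey roll of tape, 68 mm diameter, 25 mm high, lying within the angle of the frame; bystander
- fitting: small brass tee fitting, 50 mm long; bystander
- cup: red plastic cup, 80 mm across, 85 mm high; bystander
- carton: small cardboard carton 90 x 70 x 50 mm; bystander
- jar: glass jar, 64 mm diameter, 75 mm high; bystander
- driver: screwdriver with yellow handle lying on the counter; bystander
There are look-alikes about, which are no part of the job. What is meant by the stylus is not red, and is the larger of those in its own colour.

How it is judged:
By the outcome, as a careful person would: the job done as asked, in the order asked, and still so for the second after the job is handed in, with the robot touching nothing.
It also fails if it takes over 70 s, if anything falls off the work surface, if the arm or the gripper's body presses on something with over 40 N, if the wrist force passes 120 N, or if a joint passes its speed limit or range.

## Working session

There is one attempt and no reset: what is moved stays moved. The work goes in short steps, Python scripts to look and compute and a shell command to move; the robot and the scene stay as the last step left them, time stands still between calls to the robot, and variables do not carry over. Pictures are saved under pics/ and viewed, at most 10 in all, crops included, and the job is handed in when it is done.

```bash
mkdir -p pics
cat > h.py <<'E'
import numpy as np, cv2
from rig import sense, capture, job_done, search_frame, spot_point
from scipy.spatial.transform import Rotation as R
def c2w(p):
    if "extrinsics" in p: return np.linalg.inv(np.array(p["extrinsics"]))
    s=p["_s"]; T=np.eye(4); T[:3,:3]=R.from_euler('xyz',s["ee_rot"]).as_matrix(); T[:3,3]=s["ee_pos"]
    return T@np.array(p["mount"])
def cap(n):
    s=sense(); p=capture(n); p["_s"]=s; return p
def raw(p): return {k:v for k,v in p.items() if k!="_s"}
def px(p,w):
    T=np.linalg.inv(c2w(p)); q=T[:3,:3]@w+T[:3,3]
    return cv2.projectPoints(q.reshape(1,3),np.zeros(3),np.zeros(3),np.array(p["camera_matrix"]),np.array(p["dist"]))[0].ravel()
def look(p,t,f=spot_point):
    T=c2w(p); o=[]
    for d in f(p,t):
        w=T[:3,:3]@np.array(d["xyz"])+T[:3,3]; o.append((round(d["score"],2),w,px(p,w)))
    return o
E
python3 - <<'E'
from h import *
np.set_printoptions(precision=4,suppress=True)
print(sense())
for n in ["scene","top"]:
    p=cap(n); cv2.imwrite(f"pics/{n}0.png",p["img"])
    for t in ["stylus","stylus_tip","rest","rest_mid","frame","tin"]+["ch%d"%i for i in range(8)]:
        for o in look(p,t)[:5]: print(n,t,o[0],o[1],o[2].round())
    for o in look(p,"stylus",search_frame)[:5]: print(n,"S stylus",o[0],o[1],o[2].round())
E
```

```text
{'time': 0.0, 'qpos': array([ 1.121 ,  0.0534,  1.6143,  0.    ,  1.476 , -0.119 ]), 'joint_vel': array([-0.0013, -0.0001,  0.0005,  0.0009,  0.0005,  0.0005]), 'effort': array([  0.0022, -39.3668, -37.0181,  -0.    ,   0.0069,   0.    ]), 'ee_pos': array([0.2027, 0.5906, 0.2301]), 'ee_rot': array([-3.1396, -0.0003,  2.8109]), 'force': array([ 0.1708,  0.8293, -1.061 ]), 'wrist_torque': array([ 0.0423, -0.0448,  0.0406]), 'finger_force': 0.0, 'width': 1.001782952360763}
scene stylus 0.75 [ 0.511  -0.2784  0.0059] [219. 153.]
scene stylus 0.48 [ 0.3912 -0.1044  0.0255] [274. 163.]
scene stylus 0.41 [ 0.4491 -0.364   0.0204] [222. 132.]
scene stylus_tip 0.61 [ 0.3884 -0.0965  0.028 ] [276. 163.]
scene stylus_tip 0.61 [0.6091 0.0359 0.0129] [243. 214.]
scene stylus_tip 0.56 [ 0.4498 -0.3671  0.0221] [221. 132.]
scene rest 0.71 [ 0.5105 -0.2889 -0.0016] [218. 153.]
scene rest_mid 0.77 [ 0.511  -0.2865  0.073 ] [217. 137.]
scene frame 0.62 [ 0.5523  0.0386 -0.0022] [258. 211.]
scene tin 0.67 [ 0.7984  0.1304 -0.0013] [205. 264.]
scene tin 0.58 [0.5457 0.2964 0.0043] [311. 263.]
scene ch0 
[... 4371 characters left out ...]
 0.4898 -0.0512  0.0121] [286. 220.]
top ch5 0.66 [0.6036 0.0807 0.0166] [240. 181.]
top ch6 0.92 [ 0.5683 -0.0474  0.0138] [284. 193.]
top ch6 0.85 [ 0.6063 -0.0121  0.0177] [272. 180.]
top ch6 0.73 [ 0.529  -0.048   0.0144] [284. 207.]
top ch6 0.69 [ 0.4898 -0.0512  0.0121] [286. 220.]
top ch6 0.66 [0.6036 0.0807 0.0166] [240. 181.]
top ch7 0.92 [ 0.5683 -0.0474  0.0138] [284. 193.]
top ch7 0.85 [ 0.6063 -0.0121  0.0177] [272. 180.]
top ch7 0.73 [ 0.529  -0.048   0.0144] [284. 207.]
top ch7 0.69 [ 0.4898 -0.0512  0.0121] [286. 220.]
top ch7 0.66 [0.6036 0.0807 0.0166] [240. 181.]
top S stylus 0.77 [ 0.3796 -0.1921  0.0264] [337. 259.]
top S stylus 0.59 [ 0.3921 -0.4051  0.0203] [412. 254.]
```

View pics/scene0.png

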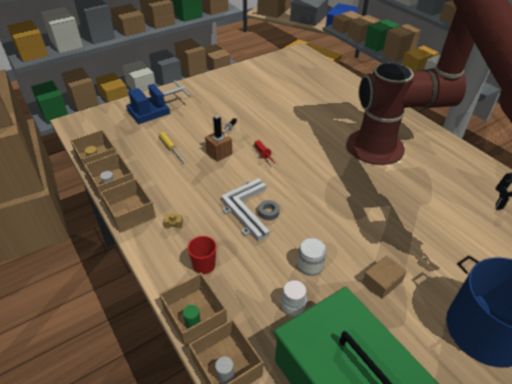

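View pics/top0.png

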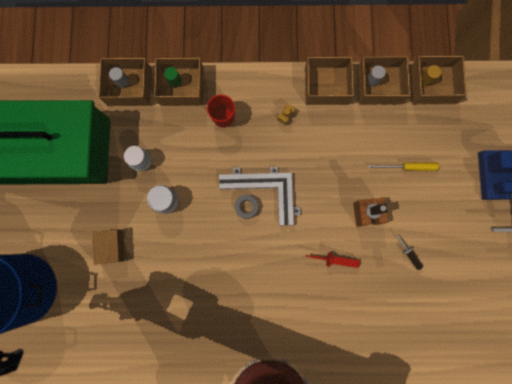

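The pictures show the black upright stylus in the rest at top (375,210) / scene (217,130). Candidates for it: upright black at top (378,210), a smaller black one lying at (410,252), and a red one lying at (335,260). I choose the upright one in the rest. The frame is at top (257,200), with its corner at (290,180), the longer rail running left (+y) and the shorter running down (-x). Next I move over the frame for a wrist view.

```bash
python3 -m inch '-20 -16 -5 0 0 5 85;-50 -40 -15 0 0 10 85;-80 -65 -25 0 0 16 85;-110 -90 -35 0 0 22 85;-140 -115 -45 0 0 28 85;-170 -140 -55 0 0 34 85;-200 -165 -65 0 0 40 85;-230 -190 -75 0 0 46 85;-260 -215 -85 0 0 52 85;-290 -237 -100 0 0 58 85'
python3 - <<'E'
from h import *
np.set_printoptions(precision=4,suppress=True)
p=capture("wrist");print(p["mount"])
s=sense();M=R.from_euler('xyz',s["ee_rot"]).as_matrix()
T=R.from_euler('xyz',[np.pi,0,np.pi/2]).as_matrix()
print(s["time"],s["ee_pos"],s["ee_rot"],M.T@(np.array([.5,0.03,.33])-s["ee_pos"])*1000,np.degrees(R.from_matrix(M.T@T).as_rotvec()))
E
```

```text
time: 2.43
ee_pos: [0.4004, 0.2707, 0.3311]
ee_rot: [-3.141, 0.0, 1.793]
force: [1.2, 0.8, -0.3]
width: 0.998
finger_force: 0.0
[[ 0.0001 -0.9646 -0.2637  0.067 ]
 [ 1.     -0.0001  0.001  -0.0005]
 [-0.001  -0.2637  0.9646 -0.1434]
 [ 0.      0.      0.      1.    ]]
2.4833 [0.405  0.2667 0.3352] [3.135  0.0038 1.7831] [-251.4167   42.9689    6.4515] [ 0.4021  0.1763 12.1661]
```

```bash
python3 -m inch '-25 13 1 0 0 3 85;-55 28 2 0 0 6 85;-85 44 3 0 0 9 85;-115 60 4 0 0 12 85;-145 75 5 0 0 12.2 85;-175 90 5 0 0 12.2 85;-195 100 5 0 0 12.2 85;-204 104 5 0 0 12.2 85;-204 104 5 0 0 12.2 85;-204 104 5 0 0 12.2 85'
cat > fr.py <<'E'
from h import *
np.set_printoptions(precision=4,suppress=True)
import sys
p=cap("wrist");cv2.imwrite(f"pics/{sys.argv[1]}.png",p["img"])
s=p["_s"];print(s["time"],s["ee_pos"],s["ee_rot"])
for t in sys.argv[2:]:
    for o in look(p,t)[:8]: print(t,*o)
E
python3 fr.py w1 frame ch0 tape
```

```text
time: 3.32
ee_pos: [0.5474, 0.0979, 0.3262]
ee_rot: [-3.141, -0.001, 1.586]
force: [0.6, -0.7, 0.6]
width: 0.993
finger_force: 0.0
3.3167 [0.5474 0.0979 0.3262] [-3.141  -0.0006  1.5855]
frame 0.52 [ 0.5466  0.2931 -0.0008] [254.5579  36.0106]
ch0 0.93 [0.6039 0.126  0.0163] [287.7264 144.8646]
ch0 0.82 [ 0.5258 -0.0479  0.02  ] [240.0588 241.9049]
ch0 0.72 [0.6058 0.0349 0.0141] [286.1458 197.5224]
ch0 0.72 [ 0.6057 -0.0082  0.0137] [284.9457 220.631 ]
ch0 0.7 [0.607  0.0864 0.0194] [288.6766 168.8769]
ch0 0.59 [ 0.4878 -0.0522  0.0122] [219.5424 241.8775]
ch0 0.57 [ 0.5658 -0.049   0.0164] [262.1529 241.9025]
ch0 0.56 [ 0.6085 -0.048   0.0186] [285.7548 242.2016]
tape 0.84 [ 0.5319  0.0621 -0.0005] [244.151  179.8907]
```

View pics/w1.png

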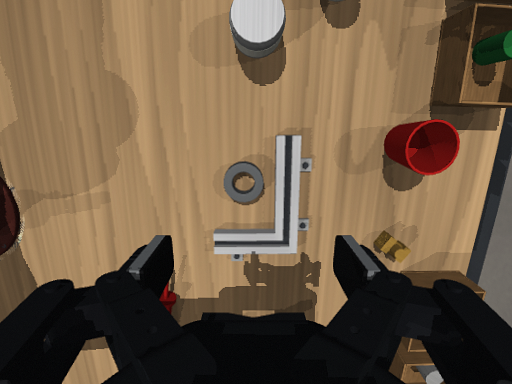

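The wrist picture shows the frame with the longer rail from about (290,137) to the corner (286,242), the shorter rail going left to (215,240), the tape inside, and the tin at (257,25). Next I rectify both pictures onto the rail-top plane and measure the channel.

```bash
cat >> h.py <<'E'
def rectify(p,x0,x1,y0,y1,z,s):  # rows: x from x1 down to x0, cols: y from y1 down to y0; s px/m
    xs=np.arange(x1,x0,-1/s); ys=np.arange(y1,y0,-1/s)
    X,Y=np.meshgrid(xs,ys,indexing='ij'); W=np.stack([X,Y,np.full_like(X,z)],-1).reshape(-1,3)
    T=np.linalg.inv(c2w(p)); q=W@T[:3,:3].T+T[:3,3]
    u=cv2.projectPoints(q,np.zeros(3),np.zeros(3),np.array(p["camera_matrix"]),np.array(p["dist"]))[0].reshape(*X.shape,2).astype(np.float32)
    return cv2.remap(p["img"],u[...,0],u[...,1],cv2.INTER_CUBIC)
E
python3 - <<'E'
from h import *
np.set_printoptions(precision=1,suppress=True,linewidth=200)
ims=[]
for n in ["wrist","top"]:
    p=cap(n); print(n, c2w(p)[:3,3])
    g=rectify(p,.45,.65,-.1,.16,.022,2000); ims.append(cv2.resize(g,None,fx=.75,fy=.75,interpolation=cv2.INTER_AREA))
    G=cv2.cvtColor(g,cv2.COLOR_BGR2GRAY).astype(float)
    # long rail: at several y, profile along x
    for y in [.12,.08,.04,0]:
        c=int((.16-y)*2000); pr=G[:,c-8:c+9].mean(1)
        xs=.65-np.arange(len(pr))/2000; m=(xs>.575)&(xs<.635)
        print("y",y,"x from 635:",pr[m][::3])
    for x in [.58,.55,.52,.49]:
        c=int((.65-x)*2000); pr=G[c-8:c+9].mean(0)
        ys=.16-np.arange(len(pr))/2000; m=(ys>-.08)&(ys<-.02)
        print("x",x,"y from -20:",pr[m][::3])
cv2.imwrite("pics/rect.png",np.vstack(ims)[:600])
E
```

```text
wrist [0.5 0.2 0.5]
y 0.12 x from 635: [117.8 118.8 119.5 119.7 117.3 111.7 117.6 156.  189.  193.1 186.4 184.1 185.8 186.9 187.6 185.5 153.9  79.7  48.   44.5  44.6  44.2  39.5  47.5  99.8 172.8 197.7 188.6 184.7 185.  187.1 187.6 193.
 166.2 112.3 105.  136.2 134.4 128.4 128.6]
y 0.08 x from 635: [101.2 103.2 103.5 103.3  99.2 100.9 130.4 171.6 188.5 184.5 181.8 181.6 182.8 184.4 189.1 172.1 111.3  48.4  46.1  44.8  43.8  43.2  31.5  80.8 157.9 188.6 185.7 183.2 181.9 181.9 184.1 189.2 177.1
 132.6  97.4 103.2 117.6 113.6 109.5 109.6]
y 0.04 x from 635: [114.7 117.9 119.4 117.5 116.  127.4 157.9 181.  186.8 185.  183.8 182.9 184.  186.6 182.6 145.9  81.8  44.5  45.6  44.5  42.8  40.9  46.5 113.4 176.7 193.1 186.9 186.4 185.5 184.8 185.8 190.1 157.7
 109.6 105.1 133.8 130.8 128.6 124.8 125.2]
y 0 x from 635: [109.2 109.4 109.7 106.7 114.7 144.2 177.8 191.6 192.5 190.9 188.1 186.6 189.6 188.7 162.9 104.2  54.5  43.1  44.5  43.2  41.8  39.4  92.4 155.6 189.6 195.4 192.9 190.5 188.4 188.1 194.8 177.1 130.6
 101.9 120.5 130.1 130.  126.6 123.5 124.4]
x 0.58 y from -20: [ 96.   94.5  95.
[... 2342 characters left out ...]
 200.5 199.1 198.  181.6 158.9 123.4  94.7  73.7  72.4  73.3  77.8  96.5 120.1 153.1 177.6 192.7 191.2 183.3 169.8 163.  152.3 136.2
 117.2 104.5  94.5  90.6  89.3  89.8  91.6]
x 0.52 y from -20: [141.3 140.9 140.8 138.  136.5 135.2 146.1 168.8 191.2 197.8 201.6 202.8 202.1 200.9 190.8 176.8 143.9 111.4  85.2  76.7  68.1  71.5  84.2 111.6 149.5 184.4 197.8 203.1 205.  204.8 205.9 202.8 198.3
 176.3 149.1 118.2 100.2  93.2  99.9 101.5]
x 0.49 y from -20: [155.4 152.4 149.2 145.9 146.2 149.8 160.2 172.1 186.8 196.6 204.1 205.1 208.  209.  206.1 193.7 164.5 128.6  93.1  70.2  64.1  71.3  78.4 102.5 129.8 162.7 181.9 199.5 205.1 210.2 209.6 206.6 198.6
 177.2 151.2 124.8 106.1  96.1  97.6 102.4]
```

View pics/rect.png

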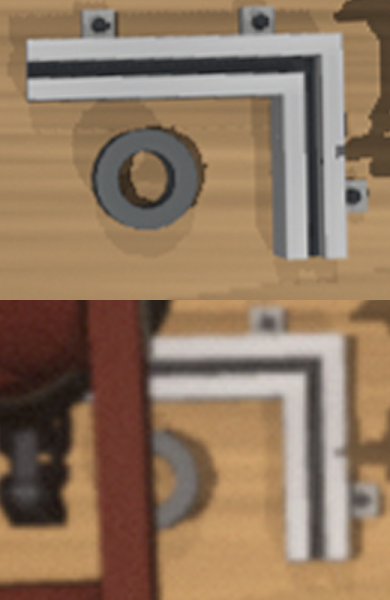

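The rectified view shows the channel clearly in both cameras, which agree to about 0.5 mm: corner (0.6078,-0.0479), rotation about 1.2°. Next is the rest.

```bash
python3 -m inch '-20 -3 0 0 0 0.8 85;-55 -7 0 0 0 0.8 85;-93 -12 0 0 0 0.8 85;-131 -18 0 0 0 0.8 85;-169 -23 0 0 0 0.8 85;-207 -29 0 0 0 0.8 85;-245 -34 0 0 0 0.8 85;-275 -38 0 0 0 0.8 85;-292 -40 0 0 0 0.8 85;-298 -41 0 0 0 0.8 85'
python3 fr.py w2 stylus rest_mid rest
python3 - <<'E'
import cv2
i=cv2.imread('pics/w2.png');cv2.imwrite('pics/w2c.png',cv2.resize(i[80:300,130:400],None,fx=2.7,fy=2.7,interpolation=cv2.INTER_CUBIC))
E
```

```text
time: 4.45
ee_pos: [0.5105, -0.203, 0.3263]
ee_rot: [-3.141, 0.0, 1.569]
force: [0.4, -0.7, 0.1]
width: 0.997
finger_force: 0.0
4.45 [ 0.5105 -0.203   0.3263] [-3.1414  0.0004  1.5689]
stylus 0.78 [ 0.5124 -0.2868  0.0103] [254.3215 207.4726]
stylus 0.69 [ 0.3919 -0.1048  0.0276] [176.5556  99.3296]
stylus 0.62 [ 0.4458 -0.361   0.0173] [217.9085 247.2992]
rest_mid 0.84 [ 0.5102 -0.2868  0.0718] [253.0914 219.7648]
rest 0.91 [ 0.5104 -0.2855 -0.0009] [253.1374 204.8701]
```

View pics/w2c.png

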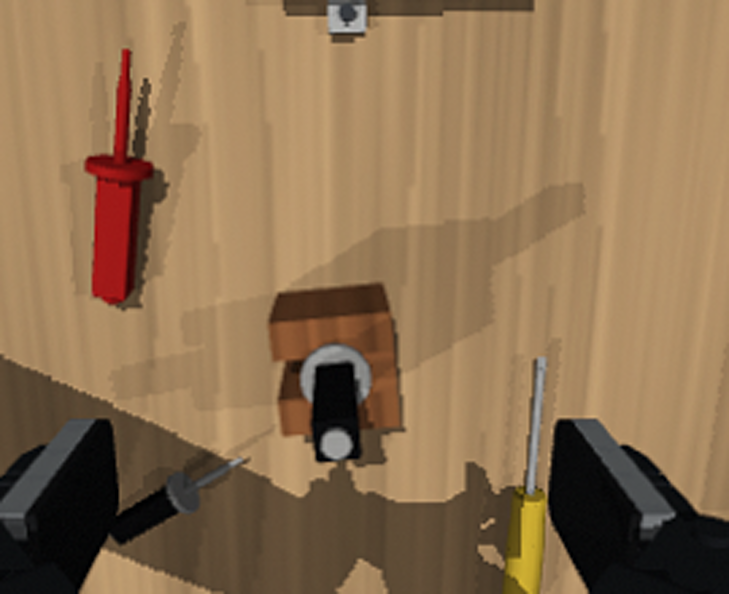

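The crop shows the larger black probe hanging upright in the wooden rest (collar at crop (336,375)), with the slot open to -x. The red one (120,230) and the small black one (180,490) lie on the counter, so the choice is confirmed. Next I measure the rest, collar and button.

Run:
```python
from h import *
p=cap("wrist")
out=[]
for z in [.072,.078,.162]:
    g=rectify(p,.455,.565,-.345,-.23,z,2300)
    for k in range(0,115,10): # grid every 10mm
        c=int(k*2.3); cv2.putText(g,str(230+k),(c,8),0,.25,(0,255,255)); cv2.line(g,(c,0),(c,6 if k%50 else 500),(0,255,255),1)
    for k in range(5,110,10):
        r=int(k*2.3); cv2.putText(g,str(565-k),(0,r),0,.25,(255,255,0)); cv2.line(g,(0,r),(500 if k in(55,) else 6,r),(255,255,0),1)
    out.append(g)
cv2.imwrite("pics/rest.png",np.hstack(out)); print(np.hstack(out).shape)
```

```text
(253, 795, 3)
```

View pics/rest.png

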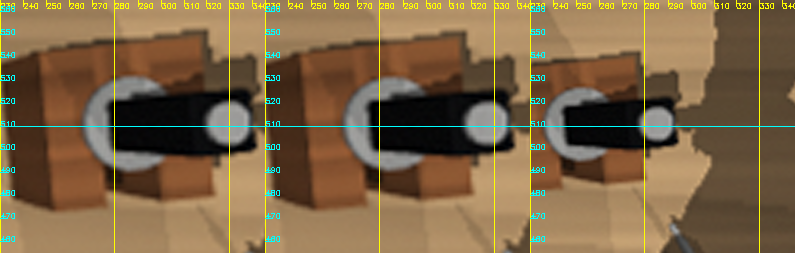

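```bash
python3 -m inch '-20 0 20 0 0 -1 85;-50 1 50 0 0 -2 85;-72 1 80 0 0 -3 85;-81.5 1.5 105 0 0 -3.9 85;-81.5 1.5 130 0 0 -3.9 85;-81.5 1.5 155 0 0 -3.9 85;-81.5 1.5 180 0 0 -3.9 85;-81.5 1.5 203 0 0 -3.9 85;-81.5 1.5 215 0 0 -3.9 85;-81.5 1.5 220 0 0 -3.9 85' 40
```

```text
time: 5.53
ee_pos: [0.5118, -0.2805, 0.1037]
ee_rot: [-3.138, -0.003, 1.641]
force: [-0.2, 0.7, -0.1]
width: 0.989
finger_force: 0.0
```

```bash
python3 -m inch '0 0 0 0 0 0 60;0 0 0 0 0 0 45;0 0 0 0 0 0 35;0 0 0 0 0 0 28;0 0 0 0 0 0 24;0 0 0 0 0 0 20;0 0 0 0 0 0 15;0 0 0 0 0 0 15;0 0 0 0 0 0 15;0 0 0 0 0 0 15' 40
```

```text
time: 6.37
ee_pos: [0.5133, -0.283, 0.1077]
ee_rot: [3.14, 0.001, 1.64]
force: [-0.9, 0.5, 6.3]
width: 0.251
finger_force: 39.6
```

```bash
cat > avg.py <<'E'
from h import *
np.set_printoptions(precision=4,suppress=True)
def avg(n=6):
    A=[]
    for _ in range(n):
        s=sense();A.append(np.r_[s["ee_pos"],np.unwrap(np.r_[np.pi,s["ee_rot"][:1]])[1:],s["ee_rot"][1:],s["force"]]);capture("top")
    A=np.array(A); print(s["time"]); print(A.mean(0));print(A.std(0))
avg()
E
python3 avg.py; python3 -m inch '0 0 -5 0 0 0 15;0 0 -10 0 0 0 15;0 0 -20 0 0 0 15;0 0 -30 0 0 0 15;0 0 -40 0 0 0 15;0 0 -50 0 0 0 15;0 0 -60 0 0 0 15;0 0 -70 0 0 0 15;0 0 -76 0 0 0 15;0 0 -80 0 0 0 15' 60; python3 avg.py
```

```text
6.6167
[ 0.5133 -0.283   0.1077  3.14    0.0012  1.6396 -0.4384  0.7501  5.8328]
[0.     0.     0.     0.     0.     0.     0.6088 0.4361 0.5922]
time: 7.5
ee_pos: [0.5131, -0.2829, 0.188]
ee_rot: [3.14, 0.001, 1.64]
force: [-0.4, -0.2, -1.4]
width: 0.256
finger_force: 58.6
7.75
[ 0.5128 -0.2827  0.1869  3.1411  0.0004  1.6397 -0.0115  0.1553 -0.957 ]
[0.0004 0.0003 0.001  0.0011 0.0009 0.     0.384  0.3981 0.2591]
```

```bash
python3 -m inch '10 3 0 0 0 0.5 15;26 8 0 0 0 1 15;48 14 0 0 0 1.5 15;73 22 0 0 0 2 15;100 30 0 0 0 2.77 15;128 38 0 0 0 2.77 15;156 46 0 0 0 2.77 15;184 54 0 0 0 2.77 15;212 63 0 0 0 2.77 15;240 71 0 0 0 2.77 15' 60
python3 -m inch '28 6 0 0 0 0 15;56 12 2 0 0 0 15;84 19 5 0 0 0 15;110 25 10 0 0 0 15;133 30 18 0 0 0 15;151 35 26 0 0 0 15;162 38 32 0 0 0 15;168 40 36 0 0 0 15;169 41.5 37 0 0 0 15;169 41.5 37 0 0 0 15'
python3 - <<'E'
from h import *
from avg import avg
s=cap("scene"); t=cap("top")
cv2.imwrite("pics/s3.png",s["img"]);cv2.imwrite("pics/t3.png",t["img"])
for p in(s,t):
    for o in look(p,"stylus_tip")[:3]: print(*o)
    print(px(p,np.array([.6041,.1301,.014])),px(p,np.array([.6041,.1301,.048])))
a=cv2.resize(s["img"][180:280,200:330],None,fx=5,fy=5,interpolation=cv2.INTER_CUBIC)
cv2.imwrite("pics/s3c.png",a)
E
```

```text
time: 8.63
ee_pos: [0.5668, -0.0367, 0.1856]
ee_rot: [-3.141, -0.0, 1.591]
force: [0.4, 0.3, -1.3]
width: 0.252
finger_force: 58.6
time: 9.47
ee_pos: [0.6049, 0.1311, 0.1487]
ee_rot: [-3.14, 0.001, 1.591]
force: [-0.1, -1.0, -0.3]
width: 0.256
finger_force: 58.7
9.7167
[ 0.6052  0.1307  0.1496  3.1413  0.0003  1.5905  0.0802 -0.0897 -1.0836]
[0.0002 0.0002 0.0005 0.0007 0.0002 0.0004 0.4499 0.5264 0.5654]
0.8 [0.6032 0.1283 0.0471] [260.9795 224.6361]
0.7 [ 0.6453 -0.3935 -0.0002] [172.7067 150.0489]
0.53 [ 0.4503 -0.3649  0.0203] [221.6237 132.3365]
[260.8875 232.4848] [261.0768 224.932 ]
0.75 [ 0.3903 -0.1051  0.0303] [305.8294 255.5754]
0.61 [ 0.4481 -0.3631  0.0183] [396.0484 234.4933]
0.44 [ 0.6076 -0.0098  0.0162] [270.8987 179.6575]
[222.7704 181.1821] [221.6198 179.2658]
```

View pics/s3c.png

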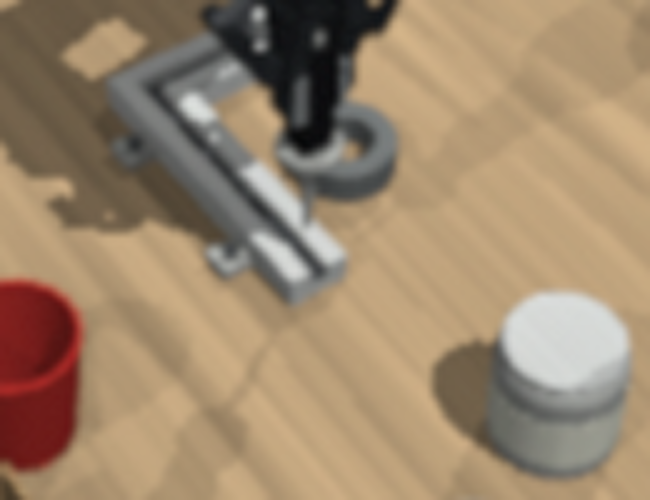

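The tip shows at scene px (261.4,224.4), against (261.1,224.9) predicted, so it is above the channel's free end. Now I lower it gently.

```bash
python3 -m inch '1 0 3 0 0 0 15;2.5 -0.3 7 0 0 0 15;4 -0.3 11 0 0 0 15;4 -0.3 15 0 0 0 15;4 -0.3 19 0 0 0 15;4 -0.3 22 0 0 0 15;4 -0.3 25 0 0 0 15;4 -0.3 28 0 0 0 15;4 -0.3 30 0 0 0 15;4 -0.3 31 0 0 0 15'; python3 avg.py
```

```text
time: 10.8
ee_pos: [0.6044, 0.1355, 0.1179]
ee_rot: [-3.141, 0.0, 1.591]
force: [-0.6, 0.2, -1.2]
width: 0.25
finger_force: 58.7
11.05
[ 0.6046  0.1355  0.1182  3.1417  0.      1.5913 -0.484   0.3562 -0.8219]
[0.0001 0.     0.0003 0.0004 0.     0.     0.6919 0.376  0.5553]
```

```bash
python3 -m inch '-1 0 0.3 0 0 0 15;-3 0 0.7 0 0 0 15;-6 0 1 0 0 0 15;-9.5 0 1.3 0 0 0 15;-13 0 1.5 0 0 0 15;-16.5 0 1.5 0 0 0 15;-20 0 1.5 0 0 0 15;-23.5 0 1.5 0 0 0 15;-27 0 1.5 0 0 0 15;-30.5 0 1.5 0 0 0 15'
python3 -m inch '-3.5 0 0 0 0 0 15;-7 0 0 0 0 0 15;-10.5 0 0 0 0 0 15;-14 0 0 0 0 0 15;-17.5 0 0 0 0 0 15;-21 0 0 0 0 0 15;-24.5 0 0 0 0 0 15;-28 0 0 0 0 0 15;-31.5 0 0 0 0 0 15;-35 0 0 0 0 0 15'
```

```text
time: 11.93
ee_pos: [0.6053, 0.1046, 0.1168]
ee_rot: [3.141, 0.0, 1.591]
force: [-0.6, 0.4, -1.1]
width: 0.252
finger_force: 58.7
time: 12.77
ee_pos: [0.6059, 0.0697, 0.1168]
ee_rot: [3.142, 0.0, 1.591]
force: [1.0, -0.2, -0.3]
width: 0.249
finger_force: 58.7
```

```bash
python3 -m inch '-3.5 0 0 0 0 0 15;-7 0 0 0 0 0 15;-10.5 0 0 0 0 0 15;-14 0 0 0 0 0 15;-17.5 0 0 0 0 0 15;-21 0 0 0 0 0 15;-24.5 0 0 0 0 0 15;-28 0 0 0 0 0 15;-31.5 0 0 0 0 0 15;-35 0 0 0 0 0 15'
python3 -m inch '-3.5 0 0 0 0 0 15;-7 0 0 0 0 0 15;-10.5 0 0 0 0 0 15;-14 0 0 0 0 0 15;-17.5 0 0 0 0 0 15;-21 0 0 0 0 0 15;-24.5 0 0 0 0 0 15;-28 0 0 0 0 0 15;-31.5 0 0 0 0 0 15;-35 0 0 0 0 0 15'
python3 - <<'E'
from h import *
for n in("scene","top"):
    p=cap(n)
    for o in look(p,"stylus_tip")[:2]: print(n,*o)
    s=p["_s"]["ee_pos"]; print(s,px(p,s-np.array([.0005,.001,.1017])))
    if n=="top":cv2.imwrite("pics/t4c.png",cv2.resize(p["img"][140:250,200:330],None,fx=5,fy=5,interpolation=cv2.INTER_CUBIC))
    else:cv2.imwrite("pics/s4c.png",cv2.resize(p["img"][160:260,190:300],None,fx=6,fy=6,interpolation=cv2.INTER_CUBIC)[:,:660])
E
```

```text
time: 13.6
ee_pos: [0.6066, 0.0347, 0.1168]
ee_rot: [-3.142, -0.0, 1.591]
force: [-0.9, 0.7, -1.3]
width: 0.249
finger_force: 58.7
time: 14.43
ee_pos: [0.6074, -0.0003, 0.1168]
ee_rot: [-3.142, 0.0, 1.591]
force: [0.3, -0.3, -0.9]
width: 0.246
finger_force: 58.7
scene 0.6 [ 0.60120818 -0.00228788  0.01557909] [238.38132944 205.40617232]
scene 0.49 [ 0.39047522 -0.09719678  0.02816528] [275.09837292 163.05436961]
[ 6.07356471e-01 -2.92350899e-04  1.16808985e-01] [237.04530076 206.38947143]
top 0.57 [ 0.38981054 -0.10203163  0.0315963 ] [304.77146995 255.76125721]
top 0.49 [ 0.44965999 -0.36375443  0.01635567] [396.04036162 233.95037071]
[ 6.07410463e-01 -4.55585954e-04  1.16826936e-01] [268.01246857 179.95368671]
```

View pics/s4c.png

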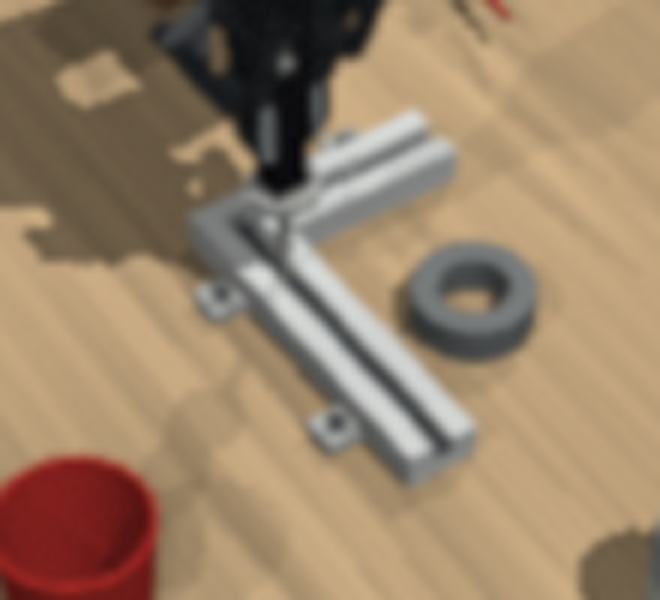

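The crop shows the tip down in the channel just before the corner, at crop (284,272), with no contact force. On I go.

```bash
python3 -m inch '-2 0 0 0 0 0 15;-5 0 0 0 0 0 15;-8.5 0 0 0 0 0 15;-12 0 0 0 0 0 15;-15.5 0 0 0 0 0 15;-19 0 0 0 0 0 15;-22.5 0 0 0 0 0 15;-26 0 0 0 0 0 15;-29.5 0 0 0 0 0 15;-33 0 0 0 0 0 15'
python3 -m inch '-3.5 0 0 0 0 0 15;-7 0 0 0 0 0 15;-10 0 0 0 0 0 15;-12.5 0 0 0 0 0 15;-13.6 0 0 0 0 0 15;-13.6 0 0 0 0 0 15;-13.6 -2 0 0 0 0 15;-13.6 -5 0 0 0 0 15;-13.6 -8.5 0 0 0 0 15;-13.6 -12 0 0 0 0 15'
```

```text
time: 15.47
ee_pos: [0.608, -0.0333, 0.1168]
ee_rot: [3.142, 0.0, 1.591]
force: [0.1, 0.5, -1.3]
width: 0.249
finger_force: 58.7
time: 16.3
ee_pos: [0.5959, -0.0466, 0.1168]
ee_rot: [-3.141, -0.0, 1.592]
force: [0.4, -0.6, -1.1]
width: 0.253
finger_force: 58.7
```

```bash
python3 -m inch '0 -3.5 0 0 0 0 15;-0.2 -7 0 0 0 0 15;-0.4 -10.5 0 0 0 0 15;-0.4 -14 0 0 0 0 15;-0.4 -17.5 0 0 0 0 15;-0.4 -21 0 0 0 0 15;-0.4 -24.5 0 0 0 0 15;-0.4 -28 0 0 0 0 15;-0.4 -31.5 0 0 0 0 15;-0.4 -35 0 0 0 0 15'
python3 -m inch '0 -3.5 0 0 0 0 15;0 -7 0 0 0 0 15;0 -10.5 0 0 0 0 15;0 -14 0 0 0 0 15;0 -17.5 0 0 0 0 15;0 -21 0 0 0 0 15;0 -24.5 0 0 0 0 15;0 -28 0 0 0 0 15;0 -31.5 0 0 0 0 15;0 -35 0 0 0 0 15'
```

```text
time: 17.13
ee_pos: [0.561, -0.0479, 0.1168]
ee_rot: [-3.142, 0.0, 1.591]
force: [-0.9, -0.0, -0.7]
width: 0.252
finger_force: 58.7
time: 17.97
ee_pos: [0.526, -0.0486, 0.1168]
ee_rot: [3.142, 0.0, 1.591]
force: [0.7, -1.0, 0.1]
width: 0.253
finger_force: 58.7
```

```bash
python3 -m inch '0 -3.5 0 0 0 0 15;0 -7 0 0 0 0 15;0 -10.5 0 0 0 0 15;0 -14 0 0 0 0 15;0 -17.5 0 0 0 0 15;0 -21 0 0 0 0 15;0 -24.5 0 0 0 0 15;0 -28 0 0 0 0 15;0 -31.5 0 0 0 0 15;0 -35 0 0 0 0 15'
python3 - <<'E'
from h import *
for n in("scene","top"):
    p=cap(n)
    for o in look(p,"stylus_tip")[:2]: print(n,*o)
    s=p["_s"]["ee_pos"]; print(s,px(p,s-np.array([.0005,.001,.1017])))
E
```

```text
time: 18.8
ee_pos: [0.491, -0.0493, 0.1168]
ee_rot: [3.142, 0.0, 1.591]
force: [0.0, -0.7, -0.7]
width: 0.249
finger_force: 58.7
scene 0.75 [ 0.48537054 -0.05071901  0.01134397] [259.95836534 184.25068056]
scene 0.54 [ 0.60173931 -0.04652104  0.01587116] [231.03439057 197.26445961]
[ 0.49101099 -0.04931956  0.11681449] [258.77311004 184.0634348 ]
top 0.7 [ 0.44901317 -0.36306372  0.01808614] [396.01191075 234.1635616 ]
top 0.64 [ 0.51072504 -0.28472898  0.06896221] [372.29414228 211.01988674]
[ 0.4908656  -0.04928644  0.11670427] [285.35476757 220.06153538]
```

```bash
python3 -m inch '0 -2.5 0 0 0 0 15;0 -4 0 0 0 0 15;0 -4.5 0 0 0 0 15;0 -4.5 -3 0 0 0 15;0 -4.5 -6.5 0 0 0 15;0 -4.5 -10 0 0 0 15;0 -4.5 -14 0 0 0 15;0 -4.5 -20 0 0 0 15;0 -4.5 -35 0 0 0 15;0 -4.5 -52 0 0 0 15'
python3 -m inch '0 0 -15 0 0 0 15;0 0 -25 0 0 0 15;0 0 -30 0 0 0 15;0 0 -30 0 0 0 15;0 0 -30 0 0 0 15;0 0 -30 0 0 0 15;0 0 -30 0 0 0 15;0 0 -30 0 0 0 15;0 0 -30 0 0 0 15;0 0 -30 0 0 0 15'
python3 avg.py
```

```text
time: 19.83
ee_pos: [0.4861, -0.0492, 0.1687]
ee_rot: [-3.14, -0.001, 1.591]
force: [0.0, 0.3, -0.8]
width: 0.249
finger_force: 58.7
time: 20.67
ee_pos: [0.4867, -0.0494, 0.1984]
ee_rot: [-3.141, -0.0, 1.591]
force: [-0.1, 0.2, -1.2]
width: 0.251
finger_force: 58.7
20.9167
[ 0.4868 -0.0494  0.1986  3.1419 -0.0001  1.5913  0.0642  0.3187 -0.9455]
[0.0001 0.     0.0001 0.0002 0.0001 0.     0.2815 0.3516 0.2805]
```

```bash
python3 -m inch '-12 1 0 0 0 -0.5 15;-35 3 0 0 0 -1 15;-63 6 0 0 0 -1.5 15;-95 9 0 0 0 -2 15;-127 12 0 0 0 -2.8 15;-158 15 0 0 0 -2.8 15;-188 17 0 0 0 -2.8 15;-212 19 0 0 0 -2.8 15;-228 20.4 0 0 0 -2.8 15;-235.6 20.4 0 0 0 -2.8 15'
python3 avg.py
python3 - <<'E'
from h import *
p=cap("scene"); cv2.imwrite("pics/s5c.png",cv2.resize(p["img"][90:180,160:280],None,fx=6.6,fy=6.6,interpolation=cv2.INTER_CUBIC))
for o in look(p,"stylus_tip")[:2]: print(*o)
for o in look(p,"rest_mid")[:1]: print(*o)
s=p["_s"]["ee_pos"]; print(s,px(p,s-np.array([.0005,.001,.1017])),px(p,np.array([.5115,-.286,.072])))
p=cap("top")
for o in look(p,"rest_mid")[:1]: print(*o)
E
```

```text
time: 21.8
ee_pos: [0.5121, -0.2864, 0.1987]
ee_rot: [-3.141, 0.0, 1.638]
force: [-0.6, -0.6, -1.0]
width: 0.252
finger_force: 58.7
22.05
[ 0.5121 -0.2848  0.1987  3.1418 -0.0004  1.6397 -0.6624  0.0113 -1.2339]
[0.     0.0013 0.     0.0001 0.0005 0.0011 0.0944 0.6899 0.3598]
0.56 [ 0.50879896 -0.28354958  0.09794908] [217.9500781  131.21565341]
0.53 [ 0.44927551 -0.36692827  0.02050611] [221.57280215 131.94845908]
0.96 [ 0.51114475 -0.2855362   0.0730557 ] [217.46588245 136.8530252 ]
[ 0.51216047 -0.28321071  0.19876237] [217.16706709 131.59030945] [217.33040405 137.05934602]
0.75 [ 0.65121075 -0.40109276  0.00205139] [403.5631132  165.18609246]
```

View pics/s5c.png

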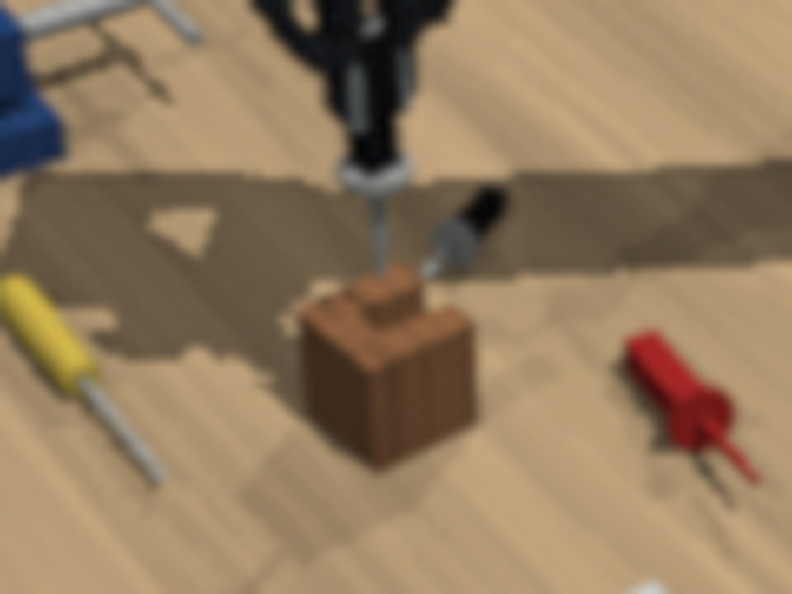

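The probe hangs above the slot, upright, with the tip at crop (379,268), in line with the rest's middle. I lower it now.

```bash
python3 -m inch '-1 0 5 0 0 0 15;-1.4 -0.3 13 0 0 0 15;-1.4 -0.3 22 0 0 0 15;-1.4 -0.3 32 0 0 0 15;-1.4 -0.3 43 0 0 0 15;-1.4 -0.3 54 0 0 0 15;-1.4 -0.3 65 0 0 0 15;-1.4 -0.3 75 0 0 0 15;-1.4 -0.3 82 0 0 0 15;-1.4 -0.3 86 0 0 0 15'
python3 -m inch '0 0 1 0 0 0 15;0 0 2 0 0 0 15;0 0 3 0 0 0 15;0 0 3.5 0 0 0 15;0 0 4 0 0 0 15;0 0 4.4 0 0 0 15;0 0 4.7 0 0 0 15;0 0 4.7 0 0 0 15;0 0 4.7 0 0 0 15;0 0 4.7 0 0 0 15'; python3 avg.py
```

```text
time: 23.18
ee_pos: [0.5113, -0.2855, 0.111]
ee_rot: [-3.14, -0.001, 1.64]
force: [-0.8, -0.2, -1.4]
width: 0.25
finger_force: 58.7
time: 24.02
ee_pos: [0.5119, -0.286, 0.1082]
ee_rot: [3.141, 0.0, 1.64]
force: [0.2, 0.0, -1.1]
width: 0.253
finger_force: 58.7
24.2667
[ 0.5119 -0.286   0.1081  3.1416  0.      1.6402 -0.1066 -0.0501 -1.0329]
[0.     0.     0.     0.     0.     0.     0.242  0.4718 0.1121]
```

```bash
python3 -m inch '0.7 0 0.2 0 0 0 15;0.7 0 0.4 0 0 0 15;0.7 0 0.6 0 0 0 15;0.7 0 0.8 0 0 0 15;0.7 0 1 0 0 0 15;0.7 0 1 0 0 0 15;0.7 0 1 0 0 0 15;0.7 0 1 0 0 0 15;0.7 0 1 0 0 0 15;0.7 0 1 0 0 0 15'
```

```text
time: 25.15
ee_pos: [0.512, -0.2853, 0.1078]
ee_rot: [3.141, 0.0, 1.64]
force: [-1.8, 1.6, 6.2]
width: 0.251
finger_force: 59.3
```

```bash
python3 -m inch '0 0 -0.5 0 0 0 15;0 0 -0.5 0 0 0 15;0 0 -0.5 0 0 0 24;0 0 -0.5 0 0 0 28;0 0 -0.5 0 0 0 35;0 0 -0.5 0 0 0 45;0 0 -0.5 0 0 0 55;0 0 -0.5 0 0 0 65;0 0 -0.5 0 0 0 75;0 0 -0.5 0 0 0 85' 20
python3 -m inch '0 0 0 0 0 0 85;0 0 0 0 0 0 85;0 0 -5 0 0 0 85;0 0 -12 0 0 0 85;0 0 -25 0 0 0 85;0 0 -45 0 0 0 85;0 0 -70 0 0 0 85;0 0 -95 0 0 0 85;0 0 -120 0 0 0 85;0 0 -140 0 0 0 85'
python3 -m inch '10 0 -10 0 0 0 85;30 0 -25 0 0 0 85;55 0 -40 0 0 0 85;70 0 -60 0 0 0 85;80 0 -75 0 0 0 85;80 0 -80 0 0 0 85;80 0 -80 0 0 0 85;80 0 -80 0 0 0 85;80 0 -80 0 0 0 85;80 0 -80 0 0 0 85'
python3 - <<'E'
from h import *
a=cap("wrist"); b=cap("scene")
for o in look(a,"stylus")[:2]+look(a,"rest_mid")[:1]: print(*o)
A=cv2.resize(a["img"][140:290,180:330],None,fx=2.66,fy=2.66,interpolation=cv2.INTER_CUBIC)
B=cv2.resize(b["img"][105:165,185:245],None,fx=6.65,fy=6.65,interpolation=cv2.INTER_CUBIC)
cv2.imwrite("pics/end.png",np.hstack([A,B]))
E
```

```text
time: 25.98
ee_pos: [0.5119, -0.2853, 0.1076]
ee_rot: [3.142, 0.0, 1.64]
force: [0.5, 0.6, 0.3]
width: 0.989
finger_force: 0.0
time: 26.82
ee_pos: [0.5124, -0.2857, 0.2518]
ee_rot: [3.138, 0.003, 1.64]
force: [-0.1, -0.4, -0.3]
width: 0.998
finger_force: 0.0
time: 27.65
ee_pos: [0.5058, -0.2057, 0.3258]
ee_rot: [-3.139, -0.002, 1.639]
force: [0.2, -0.4, 0.2]
width: 0.999
finger_force: 0.0
0.74 [ 0.44514408 -0.36075367  0.02111906] [214.14848285 244.91826355]
0.66 [ 0.48493924 -0.05196686  0.01553688] [246.9937408   61.57234127]
0.64 [ 0.51144137 -0.28740542  0.07035486] [253.60390793 218.77997509]
```

View pics/end.png

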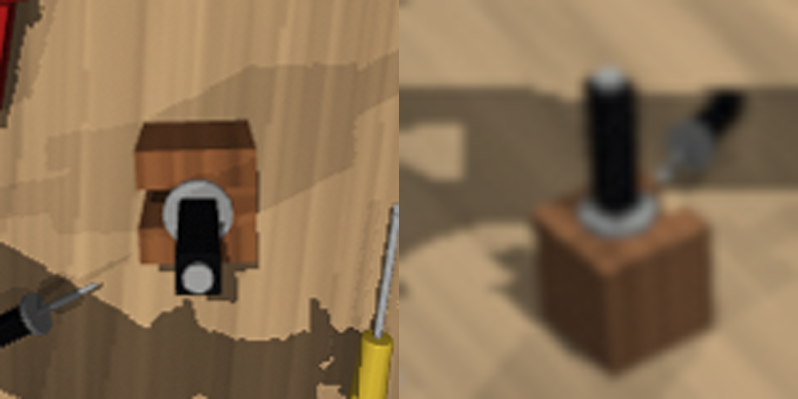

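The probe hangs upright with its collar at (197,215) on the wood, centred in the rest, and the gripper is clear. Handing in.

```bash
python3 -c "from rig import job_done; print(job_done())"
```

```text
the job is handed in; nothing more can be done
None
```

The tip went along the whole channel in one pass at about 4 cm/s with no sign of contact; the probe is back upright in its rest, released, and the job was handed in after about 28 s of robot time.

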